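Hold a spring clamp open round a freshly fitted drawer pull

TASK

The dark drawer front standing on edge needs its pull: find the pull that matches it in wood and groove, and push it fully home over the middle of the top edge, between the pencil lines. Then take the spring clamp with the orange pads off its rack by squeezing its handles, and hold it spread wide open astride the pull, the jaws well down on both sides but touching neither the pull nor the drawer front, so that I can tap the pull into line before the clamp bites. Finish while holding the clamp like that, and leave the other pulls and the small blue clamp where they are.

Things in the scene. Friction and masses are not known exactly. Their poses are not given: they have to be found in the camera images.
- drawer_front: Dark wooden drawer front, 170 mm long (x), 12 thick (y), 80 tall, fixed on edge; top edge rounded. Origin: on the bench under its middle. Slotted plywood feet (22 long, 64 wide, 30 mm tall) carry it, centred 68 mm either side of the middle. Pale pencil lines on its faces, 36 mm either side of the middle, mark the place of the pull.
- pull_dark_center (a point): The matching pull, loose: dark wood, 56 mm long (x), 26 wide (y), 34 tall, 32 g; a groove 15 mm wide and 22 deep runs along x and opens downward with rounded lips. It stands groove down, as it must sit on the drawer front, either way round. Point: its centre, 17 mm above its underside; fully home it is 75 mm above the bench.
- pull_pale_center (a point): Pale wood pull, 56 x 26 x 34 mm like the dark one, but its groove is only 10 mm wide: does not fit. Loose bystander. Point: its centre, 17 mm above its underside.
- pull_white_center (a point): White plastic pull, 40 x 26 x 34 mm, groove 10 mm wide: does not fit. Loose bystander. Point: its centre, 17 mm above its underside.
- clamp_rack: Clamp rack, cannot move: plywood base 130 mm long (x), 60 mm wide, 14 mm thick, with an upright wooden rib 18 mm thick along the middle (x), top 75 mm above the bench. Origin: on the bench under its middle.
- clamp_pin (a point): Loose spring clamp, orange handles and pads, black body, 0.12 kg, 22 mm wide along its pin, parked on the rib: handles up, jaws down. Point: middle of the hinge pin, 8 mm above the rib; x along pin and rib, z up (one half's frame: leans 0.32 rad about x at full squeeze). Parked, the handles form a V, 60 mm wide (y) at the tops, 57 mm above the pin; squeeze them across y, 35 to 55 above the pin.
- clamp_jaw (a joint): Opening of the orange clamp: 0 as parked, 0.64 rad at its stop, -0.38 with the pads together. At the stop the handles are parallel, 24 mm over the outsides, tops 62 mm above the pin, and the jaws gape about 42 mm. The spring closes it: at the handle tops 9 N starts it and 14 N reaches the stop; a firmer grip is harmless.
- clamp_pad_a (a point): Orange clamp: middle of the inner face of one pad (14 mm tall), parked 48 mm below the pin, on the +y half. Pads end 55 mm below the pin (60 when spread).
- clamp_pad_b (a point): Orange clamp: middle of the inner face of the other pad, 48 mm below the pin, on the -y half.
- small_clamp_pin (a point): Small spring clamp with blue handles and pads parked on the same rib, 55 to 100 mm from the orange one; bystander. Point: middle of its hinge pin; its handle tops stand 42 mm above it.

How it is judged (in metres and radians):
On the way, in this order (a step that is already met when the one before it is completed fails the run):
1. the dark pull sits fully home over the middle of the drawer front's top edge, let go (x of pull_dark_center in the frame of drawer_front between -0.008 and 0.008 m and y of pull_dark_center in the frame of drawer_front between -0.004 and 0.004 m and z of pull_dark_center in the frame of drawer_front between 0.072 and 0.0785 m and angle between pull_dark_center's own z axis and vertical below 0.09 rad and angle between the x axis of pull_dark_center and the x axis of drawer_front, either way round below 0.09 rad and contact force between the fingers and pull_dark below 0.2 N and linear speed of pull_dark below 0.02 m/s), for 0.3 s.
2. the orange clamp is spread wide by its handles and lifted clear of the rack (value of joint clamp_jaw above 0.5 rad and contact force between clamp and clamp_rack below 0.3 N and height (world z) of clamp_pin above 0.14 m and contact force between the fingers and clamp above 4 N), for 0.2 s.
At the end, for the whole second after the job is handed in: Dark pull home on the front (8 mm along, 4 across, 4 in height), not held. Orange clamp in the fingers, spread over 0.5 rad, pin within 15 mm of the middle along the front and 9 mm across, turned under 0.25 rad, pads at least 14 mm below the pull's top, touching neither pull, front nor rack (x of pull_dark_center in the frame of drawer_front between -0.008 and 0.008 m and y of pull_dark_center in the frame of drawer_front between -0.004 and 0.004 m and z of pull_dark_center in the frame of drawer_front between 0.072 and 0.0785 m and angle between pull_dark_center's own z axis and vertical below 0.09 rad and angle between the x axis of pull_dark_center and the x axis of drawer_front, either way round below 0.09 rad and contact force between each of the fingers, clamp and pull_dark below 0.3 N and value of joint clamp_jaw above 0.5 rad and contact force between clamp and drawer_front below 0.3 N and contact force between clamp and clamp_rack below 0.3 N and x of clamp_pin in the frame of drawer_front between -0.015 and 0.015 m and y of clamp_pin in the frame of drawer_front between -0.009 and 0.009 m and z of each of clamp_pad_a, clamp_pad_b in the frame of drawer_front below 0.078 m and angle between the x axis of clamp_pin and the x axis of drawer_front, either way round below 0.25 rad and contact force between the fingers and clamp above 4 N); the arm keeps its last pose, push and grip.
It fails at once if a wrong pull is moved by more than 30 mm (distance of any of pull_pale_center, pull_white_center from where it was at the start of the episode above 0.03 m).
It fails at once if the small blue clamp is moved by more than 20 mm (distance of small_clamp_pin from where it was at the start of the episode above 0.02 m).
It also fails if it takes over 54 s, if anything falls off the work surface, if the arm or the gripper's body presses on something with over 40 N, if the wrist force passes 120 N, or if a joint passes its speed limit or range.

ROBOT

A 6-joint arm with a two-finger parallel gripper is mounted at the origin on a cart in front of the work surface, level with it; the furniture and walls round the work are solid. World frame = base frame: x ahead of the robot, y to its left, z up, the work surface at z = 0. Lengths are in mm, angles in rad, forces in N, time in s.
With the tool pointing down it reaches from about 325 to 875 mm from the base axis. Payload 4.4 kg.
Tool frame: the origin (TCP) lies on the centre line of the jaws, within the pads' length; the fingertips stand ahead of it and the grasp point (between the pads) lies 6 mm ahead of it (ctrl.tcp_to_tips is the z of the fingertips in the tool frame, in mm); z points along the fingers, y is the line along which they close (so a half turn about z gives the same grasp; the last joint's range is limited). The gripper opens to 85 mm and grips with 20 to 120 N. Pads are 22 mm wide; open, the fingers measure 114 mm over their backs; the gripper's body (76 mm by 85 mm) begins 54 mm behind the grasp point. The pads swing forward as they close: fully open they stand 13 mm farther back than shut.
Start: joints at [1.093, 0.207, 1.542, -0, 1.393, -0.15], TCP at [184.593, 544.567, 233.182] pointing down, gripper open.
Joint ranges: [-2.73, 2.73], [-0.86, 2.22], [0.23, 2.46], [-1.11, 4.25], [0.08, 2.63], [-2.82, 2.82]. Speed limits (rad/s): [2.79, 2.79, 3.14, 3.14, 3.14, 3.14].

INTERFACE

Orientations are given as a 3x3 rotation matrix whose columns are the frame's x, y, z axes.
In Python, from plant import ctrl, sensors, optics gives the robot as it stands. Calls block until the motion is done:
- ctrl.move_ptp(position, orientation): joint-space move of the TCP to a pose.
- ctrl.move_l(position, rot=None, vel=150, threshold=None): straight line of the TCP; rot=None keeps the orientation; vel is the mean speed in mm/s. With threshold (N) it stops when the force on the tool has changed by that much, and returns True; else False.
- ctrl.set_joints(angles): joint-space move.
- ctrl.gripper_to(opening, force=None): finger opening in mm; force is the grip in N (None keeps the last); returns when the fingers have stopped.
- ctrl.hold(seconds).
- ctrl.solve_ik(position, orientation): joint angles nearest the present ones, or None.
- sensors.read_state(): the state.
- optics.grab_frame(name): name is "side" or "top" or "wrist"; returns (picture, depth): 420x560x3 uint8, red, green, blue; 420x560 float32, mm along the optical axis (not along the pixel's ray), 0 where there is no reading.
- optics.camera_params(name): a dict with "mtx" (3x3 intrinsics, pixels), "R" (3x3) and "t" (3): a world point X has camera coordinates R X + t; the wrist camera has in their place "T_tool_cam" (4x4, takes a point from camera to tool coordinates, whose origin is the TCP and whose axes are the flange's). Camera axes: x right, y down, z forward; pixel columns grow to the right and rows downward; lengths in mm; the calibration is good to about 2 mm. A picture is of the moment at which its call begins: read the wrist's pose just before it. camera_params takes no time and is no camera call.
A pose or a line that the arm cannot do raises ctrl.MotionError and nothing moves.
- ctrl.finish_job(): hands the job in; it is judged then, once.
The state is a dict: "t": time; "q": joint angles; "qvel": joint speeds; "tau": joint torques, N m; "eef_pos": TCP position; "eef_rot": TCP orientation; "force": force on the tool from outside, world axes, zero at the start; "wrist_torque": the same for the moment, N m; "grip_width": finger opening in mm; "grasp_force": force on a finger pad.
Only numpy, scipy, OpenCV 4.12 (cv2) and the standard library are available. Lean on these libraries where they do the work, as an engineer would, in place of code of your own. Each camera call takes 0.05 s, during which the arm holds its last target. There are 200 camera calls.

## Working session

There is one attempt and no reset: what is moved stays moved. The work goes in short steps, each a Python script; the robot and the scene stay as the last script left them, time stands still between calls to the robot, and variables do not carry over. Pictures are saved under pics/ and viewed, at most 10 in all, crops included, and the job is handed in when it is done.

```bash
ls; mkdir -p pics; python3 - <<'E'
from plant import ctrl,sensors,optics
import cv2,numpy as np
s=sensors.read_state();print(s['t'],s['eef_pos'],s['eef_rot'],ctrl.tcp_to_tips,s['grip_width'])
for n in("top","side"):
    p,d=optics.grab_frame(n);np.savez(f"pics/{n}0.npz",p=p,d=d);cv2.imwrite(f"pics/{n}0.png",p[:,:,::-1])
    c=optics.camera_params(n);print(n,c,-c['R'].T@c['t'])
print(optics.camera_params("wrist"))
E
```

```text
pics
0.0 [184.24770078 543.89062444 232.01964168] [[-9.47076382e-01  3.21006609e-01 -1.04102039e-03]
 [ 3.21008127e-01  9.47074236e-01 -2.04309135e-03]
 [ 3.30077767e-04 -2.26913957e-03 -9.99997371e-01]] 25.0 85.28467311845057
top {'mtx': array([[486.16724203,   0.        , 269.33473921],
       [  0.        , 486.16724203, 209.46469268],
       [  0.        ,   0.        ,   1.        ]]), 'R': array([[-1.81972328e-02, -9.99828388e-01, -3.47220846e-03],
       [-9.81421771e-01,  1.85254143e-02, -1.90966273e-01],
       [ 1.90997825e-01, -6.73567415e-05, -9.81590458e-01]]), 't': array([  23.24275216,  465.75177566, 1193.24767698])} [ 229.61417553   14.69089208 1260.30411757]
side {'mtx': array([[465.52744839,   0.        , 278.11040908],
       [  0.        , 465.52744839, 212.74182191],
       [  0.        ,   0.        ,   1.        ]]), 'R': array([[ 0.81158046, -0.58420813,  0.00616668],
       [-0.22844882, -0.32703984, -0.91698205],
       [ 0.53772512,  0.74279594, -0.3988808 ]]), 't': array([-379.94292686,  189.1052305 ,  692.29982847])} [ -20.71188616 -674.3583036   451.89419614]
{'mtx': array([[320.53150212,   0.        , 277.50097691],
       [  0.        , 320.53150212, 213.8520311 ],
       [  0.        ,   0.        ,   1.        ]]), 'T_tool_cam': array([[-1.03935934e-04, -9.58819990e-01, -2.84014464e-01,
         7.26964487e+01],
       [ 9.99999791e-01,  8.16191665e-05, -6.41495500e-04,
         2.64399019e-01],
       [ 6.38259733e-04, -2.84014472e-01,  9.58819781e-01,
        -1.41325435e+02],
       [ 0.00000000e+00,  0.00000000e+00,  0.00000000e+00,
         1.00000000e+00]])}
```

View pics/top0.png

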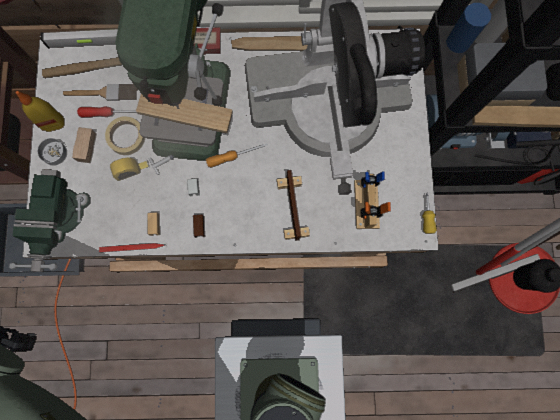

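View pics/side0.png

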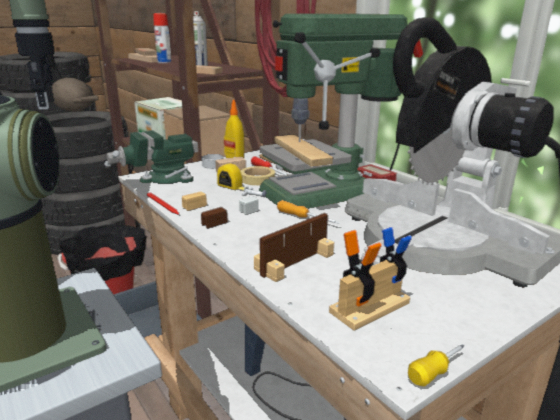

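The top view shows the dark pull at (199,225), the white at (194,186) and the pale at (153,223). The drawer front runs from (290,175) to (296,237). The rack is at (368,204), with the orange clamp at (376,210) and the blue at (374,179). The side view agrees. I'll get rough positions from depth, then refine with the wrist camera.

```bash
cat > h.py <<'E'
import numpy as np,cv2
from plant import ctrl,sensors,optics
def pose(n,s=None):
    c=optics.camera_params(n)
    if n!="wrist": return c['mtx'],c['R'].T,-c['R'].T@c['t']
    T=c['T_tool_cam'];E=np.array(s['eef_rot'])
    return c['mtx'],E@T[:3,:3],E@T[:3,3]+np.array(s['eef_pos'])
def cloud(n,d,s=None):
    K,R,o=pose(n,s);v,u=np.mgrid[:d.shape[0],:d.shape[1]]
    r=np.stack([(u-K[0,2])/K[0,0],(v-K[1,2])/K[1,1],np.ones(u.shape)],-1)
    return (r*d[...,None])@R.T+o      # per pixel world points
def onplane(n,uv,z,s=None):
    K,R,o=pose(n,s);uv=np.atleast_2d(uv).astype(float)
    r=np.c_[(uv[:,0]-K[0,2])/K[0,0],(uv[:,1]-K[1,2])/K[1,1],np.ones(len(uv))]@R.T
    return o+r*((z-o[2])/r[:,2])[:,None]
def rect(P):
    (cx,cy),(a,b),an=cv2.minAreaRect(P[:,:2].astype(np.float32))
    if a<b:a,b,an=b,a,an+90
    return np.round([cx,cy,a,b,(an+90)%180-90],1)
def down(yaw):   # tool down, closing line (tool y) at angle yaw from world x axis... y=(cos,sin)
    c,s=np.cos(yaw),np.sin(yaw);y=np.array([c,s,0]);z=np.array([0,0,-1.]);return np.c_[np.cross(y,z),y,z]
E
python3 - <<'E'
from h import *
f=np.load('pics/top0.npz');p,d=f['p'],f['d'];W=cloud('top',d)
hsv=cv2.cvtColor(p,cv2.COLOR_RGB2HSV)
for nm,(u0,u1,v0,v1) in dict(dark=(188,210,208,242),white=(184,204,174,199),pale=(143,163,207,240),front=(270,320,165,245),rack=(350,400,160,240)).items():
    w=W[v0:v1,u0:u1].reshape(-1,3);hh=hsv[v0:v1,u0:u1].reshape(-1,3)
    print(nm,'zpct',np.round(np.percentile(w[:,2],[2,50,90,98]),1))
    lo=dict(front=68,rack=0).get(nm,26)
    m=(w[:,2]>lo)&(w[:,2]<200)
    if nm=='rack':
        for q,a,b in(('orange',3,14),('blue',100,125)):
            k=(hh[:,0]>=a)&(hh[:,0]<=b)&(hh[:,1]>(190 if q=='orange' else 130))&(w[:,2]>80);print(q,k.sum(),rect(w[k]),np.round(np.median(w[k],0),1),w[k,2].max())
        m=(w[:,2]>6)&(w[:,2]<24)
    print(nm,m.sum(),rect(w[m]),w[m].mean(0).round(1))
E
```

```text
dark zpct [-4.3  1.8 35.1 37.8]
dark 227 [432.1 198.3  56.5  26.2   2.5] [431.5 197.7  33.6]
white zpct [-4.5  2.8 35.1 38.5]
white 154 [535.3 214.1  41.   26.9   4.9] [534.3 213.5  33.7]
pale zpct [-4.5  2.9 35.  38. ]
pale 227 [439.6 315.6  55.9  27.8   3.9] [439.4 314.6  33.6]
front zpct [-4.6  1.3 45.7 82.2]
front 345 [475.7 -45.9 169.3  12.5   6.4] [475.  -45.8  79.9]
rack zpct [ -4.1   2.6  88.9 136.8]
orange 125 [ 358.2 -114.8  361.7   49.6  -53. ] [ 449.2 -254.6  132.1] 1260.304117570846
blue 107 [ 490.2 -238.5   95.    42.7   -1.7] [ 526.7 -250.6  118.3] 131.78958662084324
rack 536 [ 494.9 -264.8  210.4  129.9   -1.6] [ 480.3 -233.3   14. ]
```

```bash
cat > look.py <<'E'
from h import *
for n,P in dict(pull=(432,198,230),front=(470,-46,270),rack=(445,-256,290)).items():
    ctrl.move_ptp(np.array(P,float),down(np.pi/2));ctrl.hold(.2)
    s=sensors.read_state();p,d=optics.grab_frame('wrist')
    np.savez(f'pics/w_{n}.npz',p=p,d=d,eef_pos=s['eef_pos'],eef_rot=s['eef_rot']);cv2.imwrite(f'pics/w_{n}.png',p[:,:,::-1]);print(n,s['t'])
a=[cv2.resize(cv2.imread(f'pics/w_{n}.png'),(400,300)) for n in('pull','front','rack')]
cv2.imwrite('pics/m.png',np.vstack([np.hstack(a[:2]),np.hstack([a[2],a[2]*0])]))
E
python3 look.py
```

```text
pull 1.8667
front 3.1
rack 4.2083
```

View pics/m.png

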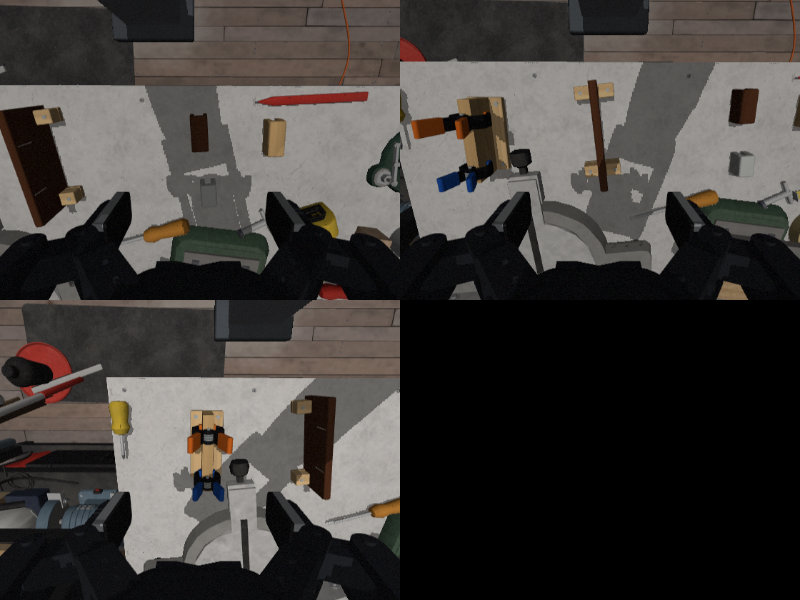

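The mosaic shows the dark pull at about (200,132), the front at (597,135), the rack with the orange handles at (193,442) and (225,442), the blue handles at (207,490), and the saw's black knob close by at (239,467). I'll measure all of these with depth.

```bash
cat > meas.py <<'E'
from h import *
def load(n):
    f=np.load(f'pics/w_{n}.npz');s=dict(eef_pos=f['eef_pos'],eef_rot=f['eef_rot']);return f['p'],cloud('wrist',f['d'],s),f['d']
def box(W,x0,x1,y0,y1,z0,z1): return (W[...,0]>x0)&(W[...,0]<x1)&(W[...,1]>y0)&(W[...,1]<y1)&(W[...,2]>z0)&(W[...,2]<z1)
p,W,d=load('pull');q=W[box(W,390,475,170,225,28,42)];print('pull',len(q),rect(q),np.median(q,0).round(1))
p,W,d=load('front');q=W[box(W,380,580,-80,-10,74,88)];print('front',len(q),rect(q),np.median(q,0).round(1))
q=W[box(W,380,580,-90,0,26,33)];print(' feet',rect(q),np.median(q,0).round(1))
p,W,d=load('rack');h=cv2.cvtColor(p,cv2.COLOR_RGB2HSV)
near=box(W,370,570,-330,-190,70,170)
org=(h[...,0]>=3)&(h[...,0]<=14)&(h[...,1]>190)&near
blu=(h[...,0]>=100)&(h[...,0]<=125)&(h[...,1]>130)&near
for n,m in(('orange',org&(W[...,2]>125)),('blue',blu&(W[...,2]>110))):
    for k,sgn in(('+',1),('-',-1)):
        w=W[m];w=w[(w[:,1]-np.median(W[m][:,1].mean()))*sgn>0];print(n,k,len(w),rect(w),w.min(0).round(1),w.max(0).round(1))
q=W[box(W,370,560,-300,-205,71,79)&(h[...,1]<170)&(h[...,1]>60)];print('rib',len(q),rect(q),np.median(q,0).round(1))
q=W[box(W,370,560,-310,-205,10,19)&(h[...,1]>60)];print('base',len(q),rect(q),np.median(q,0).round(1))
q=W[box(W,380,620,-240,-130,20,260)&(h[...,1]<60)];print('knob/saw');
for x in range(440,620,20):
    r=q[(q[:,0]>x)&(q[:,0]<=x+20)]
    if len(r):print(x,len(r),r[:,1].min().round(),r[:,1].max().round(),r[:,2].max().round())
E
python3 meas.py
```

```text
pull 1226 [430.1 200.2  56.4  25.9   3.3] [428.3 200.5  34.2]
front 1779 [474.3 -44.4 169.9  12.    6.5] [464.9 -44.9  80.2]
 feet [474.2 -44.5 158.1  64.4   6.5] [414.9 -43.9  30.3]
orange + 303 [ 448.6 -215.1   21.2   11.1   -1.2] [ 438.  -220.9  125. ] [ 459.3 -209.5  141.6]
orange - 280 [ 448.5 -262.2   21.7   11.3   -0.6] [ 437.6 -267.9  125.2] [ 459.3 -256.6  142. ]
blue + 247 [ 527.5 -222.4   20.    11.9    2.4] [ 517.4 -228.3  110.1] [ 537.4 -216.1  128.3]
blue - 221 [ 5.273e+02 -2.565e+02  2.020e+01  1.070e+01  2.000e-01] [ 517.2 -261.8  110. ] [ 537.4 -251.1  128.3]
rib 1119 [ 4.812e+02 -2.390e+02  1.296e+02  5.000e+01 -4.000e-01] [ 478.6 -239.2   75.4]
base 1454 [ 4.809e+02 -2.387e+02  1.280e+02  5.890e+01 -4.000e-01] [ 495.1 -249.6   14.3]
knob/saw
440 183 -240.0 -214.0 103.0
460 3 -239.0 -237.0 86.0
500 431 -240.0 -160.0 122.0
520 288 -240.0 -163.0 96.0
540 716 -200.0 -150.0 56.0
560 554 -199.0 -148.0 56.0
580 532 -197.0 -146.0 55.0
600 685 -204.0 -130.0 57.0
```

Both views agree with the given sizes: pull 56x26 mm with its top at 34, front 170x12 mm with its top at 80, and handle tops at 141. Next I grip and release the pull to find the camera-to-gripper bias across the jaws, then look again.

```bash
python3 - <<'E'
from h import *
R=down(np.pi/2+np.radians(3.3));P=np.array([430,200,0.])
ctrl.gripper_to(60,25)
ctrl.move_ptp(P+[0,0,110],R);ctrl.move_l(P+[0,0,35],vel=150);ctrl.gripper_to(20,25)
s=sensors.read_state();g=s['eef_pos'];print('grip',g.round(2),s['grip_width'],s['grasp_force'],s['force'].round(1))
ctrl.gripper_to(60);ctrl.move_l(P+[0,0,110],vel=250);ctrl.move_l(P+[0,0,230],vel=250);ctrl.hold(.2)
s=sensors.read_state();p,d=optics.grab_frame('wrist');W=cloud('wrist',d,s)
q=W[(abs(W[...,0]-430)<45)&(abs(W[...,1]-200)<28)&(W[...,2]>28)&(W[...,2]<42)];print(rect(q),np.median(q[:,2]),s['eef_pos'].round(2),s['t'])
E
```

```text
grip [431.01 199.74  36.01] 19.640375572375298 3.0666366985678906 [-0.2 -2.   5.8]
[429.4 200.2  54.8  26.    3.3] 34.280551133794546 [428.39 199.57 227.3 ] 9.2833
```

```bash
python3 - <<'E'
from h import *
R=down(np.pi/2+np.radians(3.3));P=np.array([430,200,0.])
ctrl.move_l(P+[0,0,110],vel=250);ctrl.move_l(P+[0,0,33],vel=150)
for f,w in((25,24),(40,10)):
    ctrl.gripper_to(w,f);ctrl.hold(.1)
    s=sensors.read_state();print(s['eef_pos'].round(2),s['grip_width'],s['grasp_force'],s['force'].round(1),s['t'])
p,d=optics.grab_frame('side');a=p[150:270,130:330]
p,d=optics.grab_frame('wrist')
cv2.imwrite('pics/c1.png',np.hstack([cv2.resize(a,(500,300)),cv2.resize(p,(300,300))])[:,:,::-1])
E
```

```text
[431.12 200.22  34.18] 24.728468731636468 22.173915803432465 [-0.9 -0.7  6.3] 11.1583
[431.14 200.21  34.27] 23.17279819073478 38.84471833705902 [-1.3 -0.5  7.7] 11.475
```

View pics/c1.png

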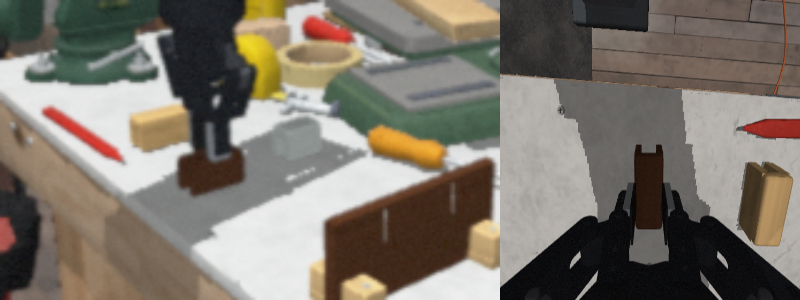

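The pull is held by its upper half, with the groove facing down. Now I carry it to the front and push it home.

```bash
python3 - <<'E'
from h import *
rd=lambda:np.mean([sensors.read_state()['eef_pos'] for _ in range(5)],0).round(2)
ctrl.move_l(np.array([430,200,140.]),vel=200)
R=down(np.pi/2+np.radians(6.5));F=np.array([474.3,-44.4,0.])
ctrl.move_ptp(F+[0,0,140],R);ctrl.hold(.3);a=sensors.read_state();print(rd(),sensors.read_state()['eef_pos'],a['force'].round(1),a['grip_width'])
ctrl.move_l(F+[0,0,107],vel=100);ctrl.hold(.2);e=rd();print(e)
c=F+[0,0,0]; c[1]-=(e[1]-F[1])
hit=ctrl.move_l(c+[0,0,88],vel=40,threshold=25);s=sensors.read_state();print(hit,rd(),s['force'].round(1),s['grip_width'],s['t'])
E
```

```text
[474.32 -43.36 140.  ] [474.31534259 -43.35599492 139.99586651] [ 0.2 -0.1 -0.8] 22.906017858730195
[475.03 -44.6  107.82]
True [474.61 -44.35  92.32] [-1.6  0.7  6.5] 23.017829760694216 14.6417
```

TCP z of 92.3 matches the home height (75+17.2). I'll release, back off and check.

```bash
python3 - <<'E'
from h import *
s=sensors.read_state();P=np.array(s['eef_pos'])
ctrl.gripper_to(60);ctrl.move_l(P+[0,0,60],vel=200);ctrl.move_l(P+[0,0,190],vel=250);ctrl.hold(.3)
s=sensors.read_state();p,d=optics.grab_frame('wrist');W=cloud('wrist',d,s)
b=(abs(W[...,0]-474)<60)&(abs(W[...,1]+44.4)<30)
q=W[b&(W[...,2]>87)&(W[...,2]<100)];print('pull',rect(q),np.median(q[:,2]))
b=(abs(W[...,0]-474)<110)&(abs(W[...,1]+44.4)<30)
q=W[b&(W[...,2]>74)&(W[...,2]<86)];print('edge',rect(q),np.median(q[:,2]));print(s['eef_pos'].round(1),s['t'])
cv2.imwrite('pics/c2.png',p[60:300,200:360,::-1].repeat(2,0).repeat(2,1))
E
```

```text
pull [473.4 -44.1  56.   25.9   6.2] 92.20025890930623
edge [474.4 -46.2 169.2  25.5   2.3] 80.21611884878669
[473.8 -44.1 280.6] 16.5
```

View pics/c2.png

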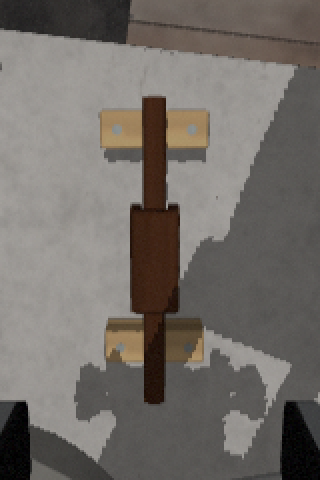

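The pull is home: top at 92.2, about 1 mm off along the front, 0.3 mm off across, and aligned. Now the clamp.

```bash
python3 - <<'E'
from h import *
C=np.array([448.5,-238.7,0.]);R=down(np.pi/2)
ctrl.gripper_to(85,70)
ctrl.move_ptp(C+[0,0,260],R);ctrl.move_l(C+[0,0,190],vel=200);ctrl.hold(.2);e=sensors.read_state()['eef_pos'];print(e)
D=C-[e[0]-C[0],e[1]-C[1],0]
ctrl.move_l(D+[0,0,140],vel=80,threshold=15);print(sensors.read_state()['eef_pos'])
ctrl.gripper_to(14,70);ctrl.hold(.3)
s=sensors.read_state();print(s['eef_pos'].round(1),s['grip_width'],s['grasp_force'],s['force'].round(1),s['t'])
p,d=optics.grab_frame('side')
cv2.imwrite('pics/c3.png',cv2.resize(p[180:330,290:450,::-1],(640,600),interpolation=2))
E
```

```text
[ 449.80688369 -239.27322265  192.09176124]
[ 447.4464198  -238.36736725  140.23792879]
[ 449.5 -236.4  144. ] 14.37865701467512 9.384309947490692 [-1.8  9.9 18.1] 20.1833
```

View pics/c3.png

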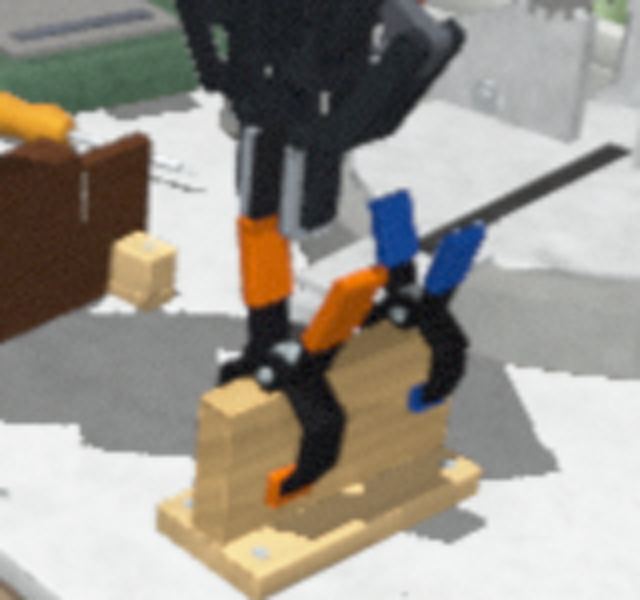

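The fingers only caught the top of one handle (image (265,220)) and the other slipped inside. When open, the tips stand 13 mm farther back, so the grasp was too high. I'll open, look again and go lower.

```bash
cat > hm.py <<'E'
from h import *
def handles():
    s=sensors.read_state();p,d=optics.grab_frame('wrist');W=cloud('wrist',d,s);h=cv2.cvtColor(p,cv2.COLOR_RGB2HSV)
    m=(h[...,0]>=3)&(h[...,0]<=14)&(h[...,1]>190)&(abs(W[...,0]-450)<45)&(abs(W[...,1]+240)<60)&(W[...,2]>118)&(W[...,2]<170)
    w=W[m]
    for sg in(1,-1):
        q=w[(w[:,1]-w[:,1].mean())*sg>0];print('handle',len(q),rect(q),q[:,1].min().round(1),q[:,1].max().round(1),'zmax',np.percentile(q[:,2],98).round(1))
    return p
E
python3 - <<'E'
from hm import *
ctrl.gripper_to(85,70);ctrl.hold(.2)
ctrl.move_l(np.array([448.5,-238.7,260.]),vel=250);ctrl.hold(.3);p=handles();print(sensors.read_state()['eef_pos'],sensors.read_state()['t'])
p2,d=optics.grab_frame('side')
cv2.imwrite('pics/c4.png',np.hstack([cv2.resize(p2[180:330,290:450,::-1],(400,400)),cv2.resize(p[100:300,200:400,::-1],(400,400))]))
E
```

```text
handle 435 [ 450.1 -219.9   22.2   12.9    0.7] -226.4 -213.4 zmax 142.1
handle 464 [ 449.7 -264.5   21.9   14.6    1.2] -271.9 -257.2 zmax 140.3
[ 447.93868096 -238.3101834   258.6109108 ] 22.1
```

View pics/c4.png

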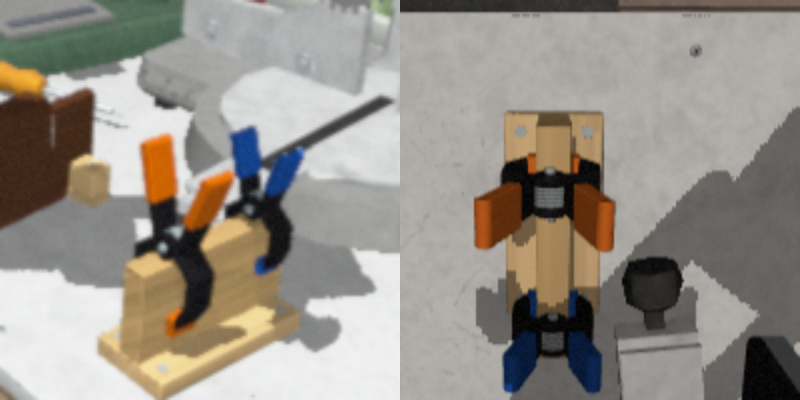

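The clamp is back on the rib, upright within a few degrees. I'll grip lower, centred on y = -241.

```bash
python3 - <<'E'
from h import *
C=np.array([449.5,-241,0.])
ctrl.move_l(C+[0,0,190],vel=200);ctrl.hold(.2);e=sensors.read_state()['eef_pos'];print(e)
D=C-[e[0]-C[0],e[1]-C[1],0]
ctrl.move_l(D+[0,0,127],vel=100,threshold=15);print(sensors.read_state()['eef_pos'])
ctrl.gripper_to(14,70);ctrl.hold(.2)
s=sensors.read_state();print(s['eef_pos'].round(1),s['grip_width'],s['grasp_force'],s['force'].round(1),s['t'])
p,d=optics.grab_frame('side')
cv2.imwrite('pics/c5.png',cv2.resize(p[180:330,290:450,::-1],(500,470),interpolation=2))
E
```

```text
[ 450.64477773 -241.83841546  191.99378212]
[ 448.80514175 -240.51575059  127.50567121]
[ 453.6 -245.7  135.7] 21.25688495669098 68.12518518185243 [-3.8 -1.4 27.7] 24.4333
```

View pics/c5.png

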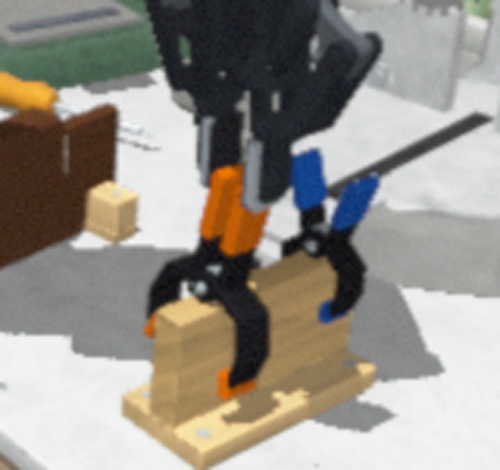

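The clamp is spread and held. I'll lift it straight up and look.

```bash
python3 - <<'E'
from h import *
ctrl.move_l(np.array([450,-242,150.]),vel=60)
s=sensors.read_state();print(s['eef_pos'].round(1),s['grip_width'],s['grasp_force'],s['force'].round(1))
ctrl.move_l(np.array([450,-242,270.]),vel=150);ctrl.hold(.3)
s=sensors.read_state();print(s['eef_pos'].round(1),s['grip_width'],s['grasp_force'],s['force'].round(1),s['t'])
p,d=optics.grab_frame('side');np.savez('pics/lift.npz',p=p,d=d,e=s['eef_pos'])
p2,d2=optics.grab_frame('wrist')
cv2.imwrite('pics/c6.png',np.hstack([cv2.resize(p[90:290,270:430,::-1],(400,500),interpolation=2),cv2.resize(p2[100:400,160:400,::-1],(400,500))]))
E
```

```text
[ 449.6 -241.6  149.3] 21.109306461834983 67.86900897044688 [-0.4  1.  -0.8]
[ 449.7 -241.8  269.2] 20.916199161876165 67.87537883967161 [-0.9 -0.4 -1.7] 26.2667
```

View pics/c6.png

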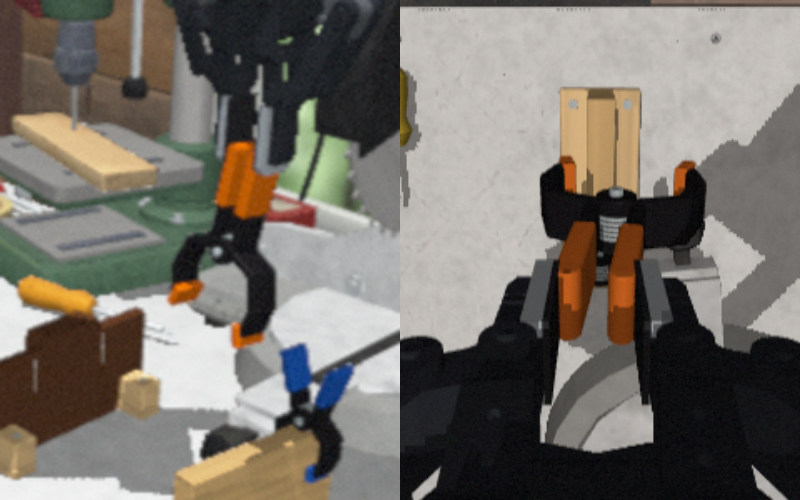

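The clamp is lifted, spread and held, with the jaws open on both sides. I'll measure the pads relative to the TCP using the side and wrist depth.

```bash
python3 - <<'E'
from h import *
s=sensors.read_state();E=s['eef_pos'];print(E.round(1))
for n in('wrist','side'):
    p,d=optics.grab_frame(n);W=cloud(n,d,s)-E;h=cv2.cvtColor(p,cv2.COLOR_RGB2HSV)
    near=(abs(W[...,0])<35)&(abs(W[...,1])<60)&(W[...,2]>-130)&(W[...,2]<10)
    m=(h[...,0]>=3)&(h[...,0]<=14)&(h[...,1]>170)&near
    k,l,st,c=cv2.connectedComponentsWithStats(m.astype(np.uint8))
    for i in range(1,k):
        if st[i,4]>12: q=W[l==i];print(n,st[i,4],np.percentile(q,3,axis=0).round(1),np.median(q,0).round(1),np.percentile(q,97,axis=0).round(1))
    g=near&(h[...,1]<60)&(h[...,2]>110)&(W[...,2]<-25)&(W[...,2]>-70)
    q=W[g];print(n,'grey',len(q),np.percentile(q,[5,50,95],axis=0).round(1).tolist())
    b=near&(h[...,2]<60)&(W[...,2]<-30)
    for z in range(-110,-30,10):
        q=W[b&(W[...,2]>=z)&(W[...,2]<z+10)]
        if len(q)>5:print(z,len(q),q[:,1].min().round(1),q[:,1].max().round(1),np.median(q[:,0]).round(1))
E
```

```text
[ 449.9 -241.9  269.6]
wrist 154 [-17.3 -15.4 -98.1] [-12.6 -12.1 -90.3] [ -4.3  -9.2 -56.4]
wrist 146 [-16.8  32.7 -91.4] [-13.3  37.3 -83.9] [ -4.6  42.9 -54.4]
wrist 1296 [-12.1 -10.1 -24.7] [-5.5 -5.6  3.1] [ 9.5 -0.6  8.9]
wrist 852 [-12.1   3.7 -22.2] [-10.    8.5   6.2] [10.4 14.6  9.9]
wrist grey 145 [[-16.1, 3.0, -51.2], [-5.2, 6.7, -44.6], [1.3, 18.6, -43.2]]
-100 6 -16.6 -14.3 -12.9
-90 100 -20.8 43.3 -13.1
-80 108 -23.7 44.4 -14.4
-70 222 -22.2 45.3 -11.0
-60 887 -20.1 40.6 -6.8
-50 1148 -6.9 34.9 -7.8
-40 150 -5.8 17.5 -11.4
side 433 [-11.8 -11.7 -28.7] [ -7.7  -3.3 -12.4] [ 6.9 10.7  8.9]
side 70 [-15.6  33.2 -95.2] [ -9.1  36.6 -88.6] [  2.3  41.3 -82.7]
side 53 [ -16.9  -19.4 -102.9] [-13.5 -17.  -99.7] [  1.7 -13.1 -91.6]
side grey 41 [[-15.8, -22.3, -66.6], [4.4, -6.8, -53.1], [6.7, 8.2, -38.5]]
-100 29 -22.6 -17.5 -10.0
-90 70 -26.7 42.1 -8.2
-80 137 -26.3 43.0 -7.9
-70 124 -23.8 41.3 -7.1
-60 184 -22.1 37.4 -10.9
-50 142 -7.6 25.5 -9.7
-40 116 -8.8 15.7 -6.3
```

Pad gape is 43 mm, rolled about 0.15 rad in the grip. I'll counter-roll the tool, move over the front and re-measure the pads there.

```bash
cat > fin.py <<'E'
from h import *
a=np.radians(6.5);c,s_=np.cos(a),np.sin(a);Rz=np.array([[c,-s_,0],[s_,c,0],[0,0,1]])
F=np.array([474.3,-44.4,0.])
def rx(t): return np.array([[1,0,0],[0,np.cos(t),-np.sin(t)],[0,np.sin(t),np.cos(t)]])
RF=Rz@rx(-.15)@down(np.pi/2)
def tgt(x,y,z): return F+Rz@np.array([x,y,0.])+[0,0,z]
def pads():
    s=sensors.read_state();e=(s['eef_pos']-F)@Rz;print('tcp in front frame',e.round(1),s['grip_width'],s['grasp_force'],s['force'].round(1),s['t'])
    for n in('wrist','side'):
        p,d=optics.grab_frame(n);W=(cloud(n,d,s)-F)@Rz;h=cv2.cvtColor(p,cv2.COLOR_RGB2HSV)
        m=(h[...,0]>=3)&(h[...,0]<=14)&(h[...,1]>170)&(np.linalg.norm((W-e)[...,:2],axis=-1)<70)&(abs(W[...,2]-e[2]+95)<25)
        k,l,st,_=cv2.connectedComponentsWithStats(m.astype(np.uint8))
        for i in range(1,k):
            if st[i,4]>12: q=W[l==i];print(n,st[i,4],np.percentile(q,3,axis=0).round(1),np.median(q,0).round(1),np.percentile(q,97,axis=0).round(1))
E
python3 - <<'E'
from fin import *
ctrl.move_l(tgt(4,2.3,270),rot=RF,vel=170);ctrl.hold(.3);pads()
E
```

```text
tcp in front frame [  3.9   1.7 270. ] 21.165356886973083 67.90963192703202 [ 0.  -0.5 -1.7] 28.1083
wrist 145 [-13.4 -27.9 174.9] [ -8.5 -24.1 182.3] [ -0.5 -21.5 184.3]
wrist 138 [-12.8  23.5 173.3] [ -9.3  26.3 181.5] [ -0.6  30.7 183.5]
side 55 [-12.1  21.4 169.5] [ -4.3  24.3 175.5] [  7.1  28.  182.5]
side 42 [-13.2 -32.3 170.2] [ -8.4 -30.2 173.9] [  5.5 -25.3 180. ]
```

The jaws are level, with inner faces at about ±22 mm around the middle. Lowering now.

```bash
python3 - <<'E'
from fin import *
ctrl.move_l(tgt(5.5,1.3,190),vel=100);ctrl.hold(.1)
print(ctrl.move_l(tgt(5.5,1.3,163),vel=40,threshold=5));ctrl.hold(.4);pads()
s=sensors.read_state()
p2,d2=optics.grab_frame('wrist');W=(cloud('wrist',d2,s)-F)@Rz
q=W[(abs(W[...,0])<45)&(abs(W[...,1])<18)&(W[...,2]>88)&(W[...,2]<96)];print('pull pts',len(q),q.min(0).round(1),q.max(0).round(1),np.median(q[:,2]))
p,d=optics.grab_frame('side')
cv2.imwrite('pics/c7.png',np.hstack([cv2.resize(p[120:300,220:380,::-1],(400,450),interpolation=2),cv2.resize(p2[80:350,180:380,::-1],(400,450))]))
E
```

```text
False
tcp in front frame [  5.6   1.3 163.1] 20.8372676311488 67.90109122171998 [-0.6  0.1 -1.3] 30.4833
wrist 34 [-61.8   2.2  44.1] [-59.8   5.9  76.3] [-56.9   6.   81.2]
wrist 24 [-55.4   5.6  50.7] [-52.5   6.   65.5] [-46.7   6.1  79.2]
wrist 72 [-48.5   1.7  50.3] [-41.4   5.2  79.6] [-36.4   6.   81.4]
wrist 24 [-46.8  -1.5  79.2] [-45.2  -0.2  80.4] [-42.5   2.7  81.6]
wrist 73 [-33.5   2.8  44.2] [-28.1   5.9  80.7] [-25.1   9.6  92.7]
wrist 25 [-28.6 -10.3  68.4] [-28.3  -6.5  88.8] [-26.3  -3.3  92.3]
wrist 15 [-22.1 -11.8  91. ] [-19.1 -10.9  92.3] [-17.5  -9.8  92.7]
wrist 13 [-19.7  -3.8  92. ] [-18.3  -0.7  92.2] [-17.6   1.4  92.9]
wrist 144 [-11.6 -28.4  67.5] [ -6.9 -24.5  75.6] [  1.1 -21.9  77.3]
wrist 141 [-11.2  23.   66.9] [-7.5 25.8 74.9] [ 1.  30.2 76.8]
wrist 20 [-14.2  -1.6  91.7] [-11.1   0.8  92.2] [-8.8  3.1 93.1]
wrist 23 [-10.5 -11.9  91. ] [-8.2 -8.9 92.2] [-4.4 -6.8 92.9]
wrist 23 [24.1 -8.3 79.2] [25.9 -5.3 91.4] [36.9 -2.8 93. ]
side 67 [-11.  -32.7  44.1] [ -1.7 -28.5  65.7] [22.2 -5.9 75.4]
pull pts 1394 [-28.6 -13.   88. ] [26.6 13.2 94.7] 92.21117571672754
```

View pics/c7.png

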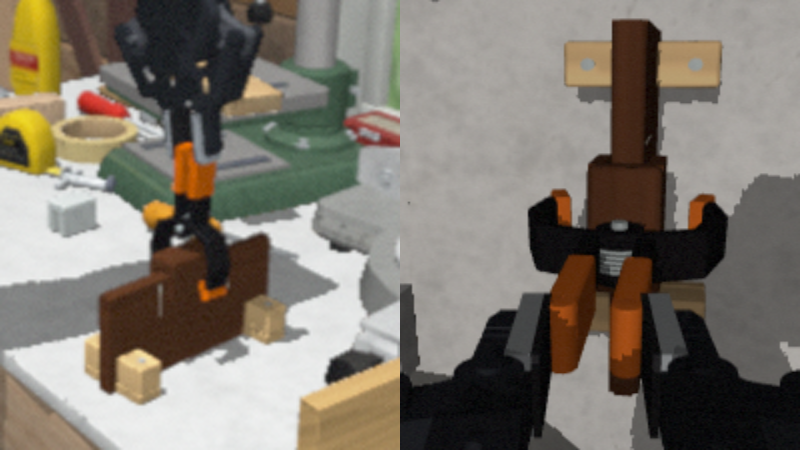

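The clamp is astride the pull: pad tops at z≈77 (middles about 70), inner faces at ±22 mm against the pull's ±13, and no contact force. The pull is still home with its top at 92.2. Handing in.

```bash
python3 -c "
from plant import ctrl
print(ctrl.finish_job())"
```

```text
the job is handed in; nothing more can be done
None
```

The job is handed in: the dark pull is fully home on the drawer front, and the orange clamp is held spread astride it with about 9 mm of clearance each side. The first squeeze slipped and tilted the clamp on its rack; it was re-gripped lower, and the judge's verdict was not shown.

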